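# Charge the rinse jar and hold it down on the sprung shaker

### The job

Tip the four dirty clock and watch parts out of the scoop tray into the open glass jar without fingering them, and set the empty tray back down flat on the bench. Then stand the jar upright in the orange sprung ring of the shaker, press it gently all the way down to the stop and keep it pressed: the shaker runs only while the ring is held down, so do not let go, and finish while still holding the jar fully down with the gripper. Leave the dust dome, loupe and screwdriver where they are and do not knock the jar over.

Things in the scene. Friction and masses are not known exactly. Their poses are not given: they have to be found in the camera images.
- tray: White plastic scoop tray with a red handle, 130 g, on the bench. Pan 20 mm high, 2.5 mm walls and floor, 70 mm wide, narrowing from 20 mm before its origin to an open spout 45 mm wide outside, 39 inside. Origin: underside, on the centre line, 81 mm behind the spout's edge; x axis points from spout to handle (parts run out towards -x), z up.
- tray_spout (a point): Middle of the spout's pouring edge, on the floor's upper face: 81 mm to -x of the tray's origin and 2.5 mm above its underside.
- tray_handle (a point): Centre of the red handle of the tray, a bar along the tray's x, 50 mm long, 16 mm wide (y) and 16 mm high, its middle 26 mm above the tray's underside and 68 mm to +x of the tray's origin; the pan's rear wall is 28 mm nearer the spout.
- barrel0: Brass mainspring barrel, a drum 16 mm across and 10 mm high, 17 g, lying in the tray. Origin at its centre. Everything here rubs with a coefficient near 0.6: the parts start to slide when the tray is tipped by about 31 degrees (36 at most).
- barrel1: A second brass barrel like barrel0.
- link0: Solid steel bracelet link, a block 9 x 18 x 6 mm, 10 g, lying in the tray. Origin at its centre.
- link1: A second steel link like link0.
- jar: Open clear glass jar with a black bead round the rim, standing on the bench: 64 mm outside diameter (66 at the bead), 56 mm inside, 95 mm high, bottom 5 mm thick, foot rounded in to 56 mm over its lowest 6 mm, about 170 g empty. Origin: centre of its underside, z up along its axis.
- jar_mouth (a point): Centre of the jar's mouth, at the rim, 95 mm above its underside.
- shaker: Press-to-run jar shaker, fixed: blue housing 150 x 130 mm, 70 mm high with its top plate at 74 mm, the orange sprung ring standing over its middle. Origin: on the bench under the middle; front panel with dial and red switch on its -x side.
- cradle_seat (a point): Centre of the ring's floor, where the jar's underside rests; 96 mm above the bench with the ring up; it goes down with the ring. The ring is an orange cup of 70 mm bore, its wall rising 23 mm above this floor and flaring at the mouth to about 84 mm inside (96 outside); three spring lugs stand out to 55 mm from the axis, up to 11 mm above this floor.
- cradle (a joint): Travel of the sprung ring (m): 0 up, 0.012 fully down on its rubber stop. Spring 600 N/m, preloaded: the loaded jar alone does not move it visibly, fully down it pushes up with about 11 N; 11 N less the jar's weight must come from the hand; it springs up when let go.
- dust_dome: Bystander: white round base 96 mm across with a clear glass dome and ball knob over some parts, 77 mm high. Origin: centre of its underside.
- loupe: Bystander: black watchmaker's eye loupe standing on its narrow end, 35 mm across, 30 mm high. Origin: centre of its underside.
- screwdriver: Bystander: small screwdriver, 100 mm long, 9 mm thick, lying on the bench between the robot and the jar. Origin: underside near its middle, x along it towards the tip.
Not all that is in view belongs to the job. What is meant by the tray is not brown or green, and is the larger of those in its own colour.

How it is judged:
By the outcome, as a careful person would: the job done as asked, in the order asked, and still so for the second after the job is handed in, while the arm keeps its last pose, push and grip.
It also fails if it takes over 67 s, if anything falls off the work surface, if the arm or the gripper's body presses on something with over 40 N, if the wrist force passes 120 N, or if a joint passes its speed limit or range.

### The arm

A 6-joint arm with a two-finger parallel gripper is mounted at the origin on the work surface. World frame = base frame: x ahead of the robot, y to its left, z up, the work surface at z = 0. Lengths are in m, angles in rad, forces in N, time in s.
With the tool pointing down it reaches from about 0.225 to 0.875 m from the base axis. Payload 3.4 kg.
Tool frame: the origin (TCP) lies between the finger pads; the fingertips stand 22 mm ahead of it and the grasp point (between the pads) lies 3 mm ahead of it (manip.finger_overhang is the distance from the TCP to the fingertips, in m); z points along the fingers, y is the line along which they close (so a half turn about z gives the same grasp; the last joint's range is limited). The gripper opens to 85 mm and grips with 20 to 120 N. Pads are 22 mm wide; open, the fingers measure 114 mm over their backs; the gripper's body (76 mm by 85 mm) begins 54 mm behind the grasp point. The pads swing forward as they close: fully open they stand 13 mm farther back than shut.
Start: joints at [1.189, 0.276, 1.505, -0, 1.361, -0.121], TCP at [0.148, 0.556, 0.253] pointing down, gripper open.
Joint ranges: [-2.89, 2.89], [-0.75, 2.08], [0.22, 2.7], [-1.18, 4.32], [0.11, 2.71], [-2.7, 2.7]. Speed limits (rad/s): [2.57, 2.57, 3.14, 3.14, 3.14, 3.14].

### API

Orientations are given as a unit quaternion [w, x, y, z].
In Python, from rig import get_state, eyes, order, manip gives the robot as it stands.
- The arm moves only by the tool drive_tool, never from a script. Its argument "rows" is a list of rows, each a list of 4 numbers: the shift along the tool's x, y, z in units of 25 mm (1.0 is 25 mm), then the turn about the tool's z in units of 6 degrees (1.0 is 6 degrees). A call has exactly 8 rows; each row is the pose to reach, as a shift and turn from the pose commanded when the call began, along the tool's axes at that moment; what a row does not reach only later rows make up. A row lasts 1/12 s, in which the tool goes at most 41.7 mm and 7.16 degrees, less where a joint would pass 70% of its speed; a pose out of reach is approached as far as the arm can. A call with a gripper value outside its range is refused whole. "grip" is the finger opening in mm, from 0 to 85.4, set as the call begins (left out, the last holds). The fingers move at their own pace and stop on an object; "newtons" is the grip in N (left out, the last holds). Time passes only in rows, so rows that repeat a pose let the fingers close, or fill a call up. It gives the time, the measured TCP pose, the force, the opening and the grip force at its end, in the units of the state.
- get_state(): the state, without advancing time (a new reading comes with each control period).
- eyes.get_image(name): name is "side" or "top"; returns (picture, depth): 480x640x3 uint8, red, green, blue; 480x640 float32, m along the optical axis (not along the pixel's ray), 0 where there is no reading.
- eyes.camera_info(name): a dict with "fx", "fy", "cx", "cy" (pixels), "R" (3x3) and "t" (3): a world point X has camera coordinates R X + t. Camera axes: x right, y down, z forward; pixel columns grow to the right and rows downward; lengths in m; the calibration is good to about 2 mm. A picture is of the moment at which its call begins. camera_info takes no time and is no camera call.
- order.sign_off(): hands the job in; it is judged then, once.
The state is a dict: "clock": time; "qpos": joint angles; "qd": joint speeds; "effort": joint torques, N m; "position": TCP position; "ee_rot": TCP orientation; "contact_force": force on the tool from outside, world axes, zero at the start; "moment": the same for the moment, N m; "width": finger opening in m; "gripper_force": force on a finger pad.
Only numpy, scipy, OpenCV 4.12 (cv2) and the standard library are available. Lean on these libraries where they do the work, as an engineer would, in place of code of your own. Each camera call takes 0.05 s, during which the arm holds its last target. There are 200 camera calls.

## Working session

There is one attempt and no reset: what is moved stays moved. The work goes in short steps, Python scripts to look and compute and a tool call to move; the robot and the scene stay as the last step left them, time stands still between calls to the robot, and variables do not carry over. Pictures are saved under pics/ and viewed, at most 10 in all, crops included, and the job is handed in when it is done.

Besides the shell and the picture viewer there is one more tool, called after "Request:" as a command line: name --pt "numbers of a row" for each row, then --argument value for the rest. drive_tool: Moves the arm, as the interface text tells. Its arguments: {"type":"object","properties":{"rows":{"type":"array","items":{"type":"array","items":{"type":"number"}}},"grip":{"type":"number"},"newtons":{"type":"number"}},"required":["rows"]}

```bash
ls; mkdir -p pics; python3 - <<'E'
from rig import get_state, eyes, manip
import cv2, numpy as np, json
print(get_state())
for n in ("side","top"):
    p,d=eyes.get_image(n); cv2.imwrite(f"pics/{n}0.png",p[:,:,::-1]); np.save(f"pics/{n}0.npy",d)
    c=eyes.camera_info(n); print(n,{k:np.round(v,4).tolist() for k,v in c.items()})
print([a for a in dir(manip) if a[0]!='_'])
E
```

```text
pics
{'clock': 0.0, 'qpos': array([ 1.18899112e+00,  2.76619870e-01,  1.50613164e+00,  1.45334880e-05,
        1.36069501e+00, -1.20994246e-01]), 'qd': array([ 0.00093356,  0.00014702, -0.00080056, -0.00108213, -0.00227758,
       -0.00098269]), 'effort': array([-8.01943988e-04, -4.16782379e+01, -2.45799047e+01, -1.31824663e-04,
        1.16068256e-02,  2.32624109e-05]), 'position': array([0.14808797, 0.5551036 , 0.25242608]), 'ee_rot': array([-2.37465958e-04,  1.30037644e-01,  9.91508624e-01, -8.96027426e-04]), 'contact_force': array([-0.00313409, -0.50079925,  0.47208827]), 'moment': array([-0.00361663,  0.03543842,  0.00958838]), 'gripper_force': 0.0, 'width': 0.08527751281291004}
side {'fx': 540.6707, 'fy': 540.6707, 'cx': 327.2248, 'cy': 238.8741, 'R': [[0.9928, -0.1191, 0.0108], [-0.0873, -0.784, -0.6146], [0.0817, 0.6092, -0.7888]], 't': [-0.5735, 0.0158, 1.2837]}
top {'fx': 517.2383, 'fy': 517.2383, 'cx': 316.0887, 'cy': 251.044, 'R': [[0.0198, -0.9997, 0.0147], [-0.9914, -0.0215, -0.1288], [0.129, -0.012, -0.9916]], 't': [-0.1091, 0.5788, 1.0863]}
['MotionError', 'finger_overhang']
```

View pics/top0.png

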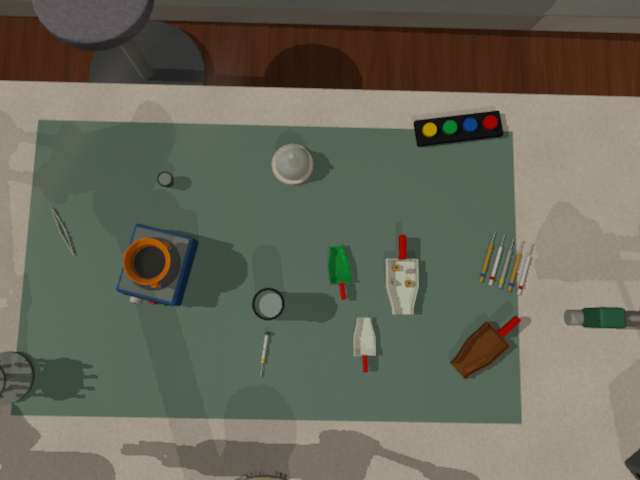

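View pics/side0.png

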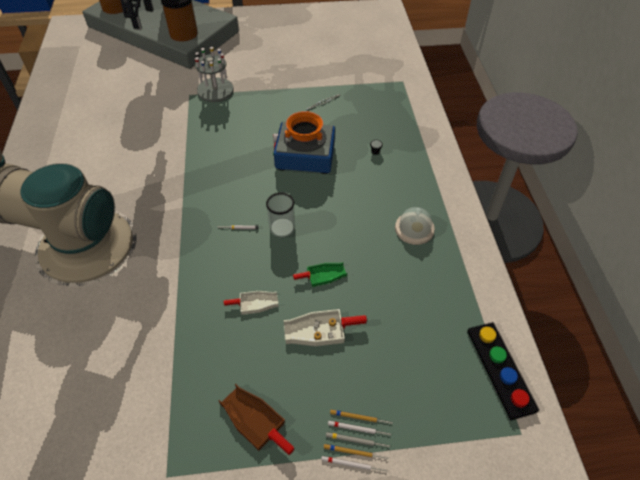

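The top view shows four trays:
- large white, red handle, at (402,283)
- small white at (364,340)
- green at (340,265)
- brown at (480,350)

The tray meant is neither brown nor green and is the larger of its colour, so it is the one at (402,283), which also holds the parts. The jar is at (268,303), the shaker ring at (149,262), the dome at (292,164), the loupe at (165,179) and the screwdriver at (265,353).

Next I'll take an enlarged crop to confirm the tray, and measure.

```bash
cat > h.py <<'E'
import numpy as np, cv2
from rig import get_state, eyes
C={n:eyes.camera_info(n) for n in ("side","top")}
def world(n,u,v,d):
    c=C[n]; u,v,d=map(np.asarray,(u,v,d))
    p=np.stack([(u-c["cx"])/c["fx"]*d,(v-c["cy"])/c["fy"]*d,d],-1)
    return (p-c["t"])@np.array(c["R"])
def pix(n,X):
    c=C[n]; q=np.array(c["R"])@X+c["t"]; return q[0]/q[2]*c["fx"]+c["cx"], q[1]/q[2]*c["fy"]+c["cy"]
def tri(a,b):
    "pixels in side, top -> point and residual"
    A=[];y=[]
    for n,(u,v) in (("side",a),("top",b)):
        c=C[n];R=np.array(c["R"]);t=np.array(c["t"])
        for k,(w,f,o) in enumerate(((u,c["fx"],c["cx"]),(v,c["fy"],c["cy"]))):
            s=(w-o)/f; A.append(R[k]-s*R[2]); y.append(s*t[2]-t[k])
    X,r,_,_=np.linalg.lstsq(np.array(A),np.array(y),rcond=None); return X,r
def blob(n,p,d,box,f):
    "world points of the pixels in box (u0,v0,u1,v1) where f(r,g,b)"
    u0,v0,u1,v1=box; q=p[v0:v1,u0:u1].astype(int); m=f(q[...,0],q[...,1],q[...,2])
    v,u=np.nonzero(m); u=u+u0; v=v+v0
    return u,v,world(n,u,v,d[v,u])
E
python3 - <<'E'
from h import *
red=lambda r,g,b:(r>90)&(r>2.2*g)&(r>2.2*b)
org=lambda r,g,b:(r>120)&(r>1.5*g)&(b<0.4*r)&(g>.2*r)
blk=lambda r,g,b:(r+g+b<75)
wht=lambda r,g,b:(np.minimum(np.minimum(r,g),b)>125)
boxes={"handle":(red,(390,225,415,262),(338,312,372,332)),"pan":(wht,(380,250,425,320),(278,305,347,352)),
"jar rim":(blk,(245,280,292,328),(262,190,300,218)),"ring":(org,(115,230,182,296),(278,105,330,148)),"small":(wht,(345,310,385,362),(235,285,285,320))}
P={}
for n in C:
    p=cv2.imread(f"pics/{n}0.png")[:,:,::-1]; P[n]=p; d=np.load(f"pics/{n}0.npy")
    for k,(f,bt,bs) in boxes.items():
        u,v,X=blob(n,p,d,bt if n=="top" else bs,f)
        if len(u)==0: print(n,k,"none");continue
        print(n,k,len(u),"pix",u.min(),u.max(),v.min(),v.max(),"med",np.round(np.median(X,0),3),"5-95",np.round(np.percentile(X,[5,95],0),3).tolist())
t=cv2.resize(P["top"][220:330,340:450],(400,400),interpolation=3); s=cv2.resize(P["side"][280:370,275:375],(400,360),interpolation=3)
j=cv2.resize(P["top"][275:330,240:300],(218,200),interpolation=3);r=cv2.resize(P["top"][220:310,110:205],(211,200),interpolation=3);sj=cv2.resize(P["side"][185:245,255:305],(166,200),interpolation=3);sr=cv2.resize(P["side"][100:175,265:345],(213,200),interpolation=3)
M=np.zeros((600,810,3),np.uint8); M[:400,:400]=t; M[:360,400:800]=s
x=0
for q in (j,r,sj,sr): M[400:,x:x+q.shape[1]]=q; x+=q.shape[1]
cv2.imwrite("pics/mos.png",M[:,:800,::-1])
E
```

```text
side handle 168 pix 342 366 316 325 med [ 0.597 -0.289  0.035] 5-95 [[0.575, -0.295, 0.03], [0.621, -0.282, 0.038]]
side pan 703 pix 284 343 309 341 med [ 0.514 -0.293  0.005] 5-95 [[0.463, -0.32, 0.001], [0.569, -0.254, 0.023]]
side jar rim 1 pix 280 280 213 213 med [ 0.465 -0.031  0.095] 5-95 [[0.465, -0.031, 0.095], [0.465, -0.031, 0.095]]
side ring 342 pix 285 322 111 135 med [0.547 0.255 0.117] 5-95 [[0.502, 0.203, 0.107], [0.587, 0.286, 0.122]]
side small 303 pix 240 277 291 311 med [ 0.395 -0.209  0.004] 5-95 [[0.365, -0.227, -0.0], [0.432, -0.197, 0.016]]
top handle 175 pix 398 406 235 258 med [ 0.595 -0.285  0.033] 5-95 [[0.573, -0.292, 0.024], [0.619, -0.28, 0.036]]
top pan 908 pix 386 418 259 313 med [ 0.507 -0.296  0.003] 5-95 [[0.458, -0.32, -0.002], [0.564, -0.254, 0.02]]
top jar rim 47 pix 253 283 289 318 med [ 0.463 -0.016  0.096] 5-95 [[0.435, -0.031, 0.093], [0.493, 0.029, 0.098]]
top ring 637 pix 123 170 238 287 med [0.548 0.234 0.117] 5-95 [[0.498, 0.201, 0.097], [0.586, 0.286, 0.121]]
top small 521 pix 354 375 318 355 med [ 0.395 -0.211  0.002] 5-95 [[0.363, -0.227, -0.002], [0.434, -0.186, 0.013]]
```

View pics/mos.png

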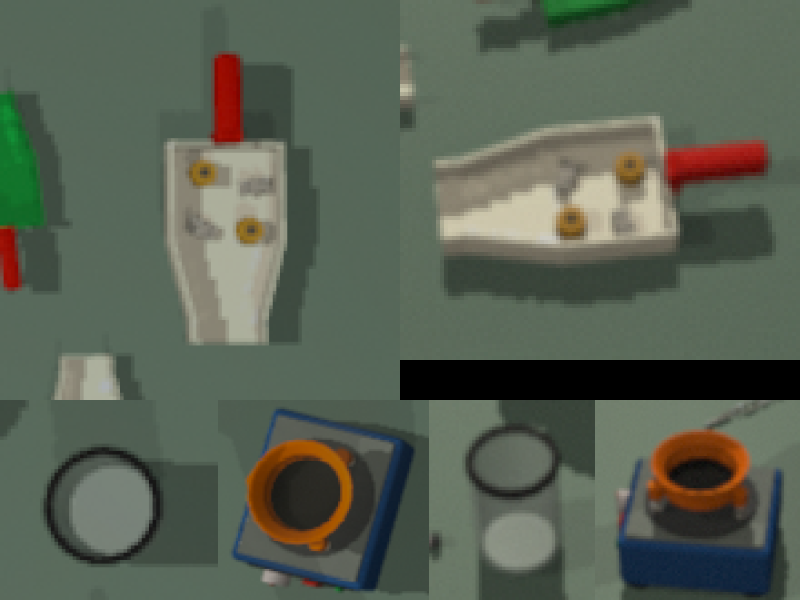

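The crop confirms it: the large white tray holds two brass barrels and two steel links. In the crop the spout is at (229,343) and the handle end at (228,55). Now I'll triangulate the handle end, spout, jar mouth and ring mouth.

```bash
python3 - <<'E'
from h import *
for k,a,b in (("handle end top",(366.5,318),(402.7,235.1)),("spout",(284.5,330),(403,314.3)),("jar mouth",(280.3,203.3),(268.3,303.9)),("ring mouth",(304.4,124.8),(146.9,261.9))):
    X,r=tri(a,b); print(k,np.round(X,4),np.round(r,6))
red=lambda r,g,b:(r>90)&(r>2.2*g)&(r>2.2*b)
org=lambda r,g,b:(r>120)&(r>1.5*g)&(b<0.4*r)&(g>.2*r)
drk=lambda r,g,b:(r+g+b<130)
wht=lambda r,g,b:(np.minimum(np.minimum(r,g),b)>125)
def circ(X):
    A=np.c_[2*X[:,:2],np.ones(len(X))]; s=np.linalg.lstsq(A,(X[:,:2]**2).sum(1),rcond=None)[0]; return s[:2],np.sqrt(s[2]+s[:2]@s[:2])
for n in C:
    p=cv2.imread(f"pics/{n}0.png")[:,:,::-1]; d=np.load(f"pics/{n}0.npy")
    B={"top":[(390,225,415,262),(245,280,292,328),(115,230,182,296)],"side":[(338,312,372,332),(262,190,300,218),(278,105,330,148)]}[n]
    u,v,X=blob(n,p,d,B[0],red); X=X[(X[:,2]>.028)&(X[:,2]<.045)]
    vv=np.linalg.svd(X[:,:2]-X[:,:2].mean(0))[2][0]; t=(X[:,:2]-X[:,:2].mean(0))@vv
    print(n,"handle",X.mean(0).round(4),"dir",np.degrees(np.arctan2(vv[1],vv[0])).round(1),"len",np.ptp(t).round(3), "end", (X[:,:2].mean(0)+vv*(t.max() if vv[0]>0 else t.min())).round(4))
    u,v,X=blob(n,p,d,B[1],drk); X=X[(X[:,2]>.085)&(X[:,2]<.105)]; print("jar",len(X),circ(X),X[:,2].mean())
    u,v,X=blob(n,p,d,B[2],org); X=X[(X[:,2]>.113)]; print("ring",len(X),circ(X),X[:,2].max(),((X[:,:2].min(0)+X[:,:2].max(0))/2))
for nm,b in (("dome",(292,164)),("loupe",(165,179)),("screw tip",(267,332)),("screw end",(262,376))):
    d=np.load("pics/top0.npy"); print(nm,world("top",*b,d[b[1],b[0]]).round(3))
E
```

```text
handle end top [ 0.6236 -0.287   0.0324] [1.1e-05]
spout [ 0.4506 -0.2893  0.021 ] [1.1e-05]
jar mouth [ 0.4653 -0.0012  0.0941] [1.e-05]
ring mouth [0.5443 0.2442 0.1128] [1.2e-05]
side handle [ 0.5977 -0.2886  0.0342] dir -178.9 len 0.051 end [ 0.624  -0.2881]
jar 53 (array([ 0.46711519, -0.00207323]), np.float64(0.02997420736647516)) 0.09637275419837922
ring 270 (array([ 0.50328566, -0.20885499]), np.float64(0.46601296338132153)) 1.028483259791239 [ 0.52886649 -0.273043  ]
top handle [ 0.5951 -0.2865  0.0331] dir -177.9 len 0.052 end [ 0.6217 -0.2855]
jar 148 (array([ 0.46366245, -0.00067997]), np.float64(0.030538267119802034)) 0.09535671276416709
ring 509 (array([0.52130485, 0.15296856]), np.float64(0.10068394133222129)) 1.1532482648339692 [0.51292313 0.10272347]
dome [ 0.769 -0.04   0.056]
loupe [0.737 0.243 0.026]
screw tip [0.404 0.006 0.015]
screw end [0.309 0.015 0.002]
```

Request:
drive_tool --pt "-1.1 -1.1 0 -0.4" --pt "-2.2 -2.3 0 -0.8" --pt "-3.3 -3.4 0 -1.2" --pt "-4.4 -4.5 0 -1.6" --pt "-5.5 -5.6 0 -2" --pt "-6.6 -6.7 0 -2.4" --pt "-7.7 -7.9 0 -2.7" --pt "-8.8 -9 0 -2.7" --grip 50 --newtons 20

```text
clock: 0.77
position: [0.3028, 0.2794, 0.2531]
ee_rot: [-0.0, -0.012, 1.0, -0.0]
contact_force: [0.7, 0.1, 0.1]
width: 0.0501
gripper_force: 0.0
```

Request:
drive_tool --pt "-0.75 -1.4 0 0" --pt "-1.5 -2.8 0 0" --pt "-2.25 -4.2 0 0" --pt "-3 -5.6 0 0" --pt "-3.75 -7 0 0" --pt "-4.5 -8.4 0 0" --pt "-5.25 -9.8 0 0" --pt "-6 -11.2 0 0"

```text
clock: 1.43
position: [0.4592, 0.0029, 0.2531]
ee_rot: [-0.0, -0.011, 1.0, 0.0]
contact_force: [-0.1, -0.6, 0.6]
width: 0.0495
gripper_force: 0.0
```

Request:
drive_tool --pt "-0.8 -1.4 0.4 0" --pt "-1.6 -2.9 0.9 0" --pt "-2.4 -4.3 1.4 0" --pt "-3.2 -5.8 1.9 0" --pt "-4 -7.3 2.5 0" --pt "-4.8 -8.7 3.2 0" --pt "-5.6 -10.2 4 0" --pt "-6.4 -11.75 4.8 0"

```text
clock: 2.1
position: [0.6157, -0.2687, 0.1415]
ee_rot: [-0.0, -0.011, 1.0, 0.0]
contact_force: [0.3, 0.4, 0.6]
width: 0.0498
gripper_force: 0.0
```

Request:
drive_tool --pt "0 0 0 0" --pt "0 0 0.5 0" --pt "0 0 1 0" --pt "0 0 1.5 0" --pt "0 0 2 0" --pt "0 0 2.5 0" --pt "0 0 2.8 0" --pt "0 0 2.8 0"

```text
clock: 2.77
position: [0.6138, -0.2659, 0.0707]
ee_rot: [-0.002, -0.011, 1.0, 0.001]
contact_force: [-0.1, 0.0, -1.3]
width: 0.0503
gripper_force: 0.0
```

```bash
cat > look.py <<'E'
import sys; from h import *
# look.py name  side box  top box -> one picture with both crops, 400 px wide each
n=sys.argv[1]; bs=list(map(int,sys.argv[2].split(','))); bt=list(map(int,sys.argv[3].split(',')))
print({k:np.round(v,4).tolist() for k,v in get_state().items() if k in("clock","position","width","contact_force","gripper_force")})
o=[]
for c,b in (("side",bs),("top",bt)):
    p,d=eyes.get_image(c); np.save(f"pics/{n}_{c}.npy",d); cv2.imwrite(f"pics/{n}_{c}.png",p[:,:,::-1])
    q=p[b[1]:b[3],b[0]:b[2]]; f=min(398/q.shape[1],600/q.shape[0]); q=cv2.resize(q,None,fx=f,fy=f,interpolation=3)
    print(c,"scale",f); z=np.zeros((600,400,3),np.uint8); z[:q.shape[0],:q.shape[1]]=q; o.append(z)
cv2.imwrite(f"pics/{n}.png",np.hstack(o)[:,:,::-1])
E
python3 look.py a 270,240,400,370 350,180,450,320
```

```text
{'clock': 2.7667, 'position': [0.6138, -0.2659, 0.0707], 'contact_force': [-0.0672, 0.027, -1.2813], 'gripper_force': 0.0, 'width': 0.0503}
side scale 3.0615384615384613
top scale 3.98
```

View pics/a.png

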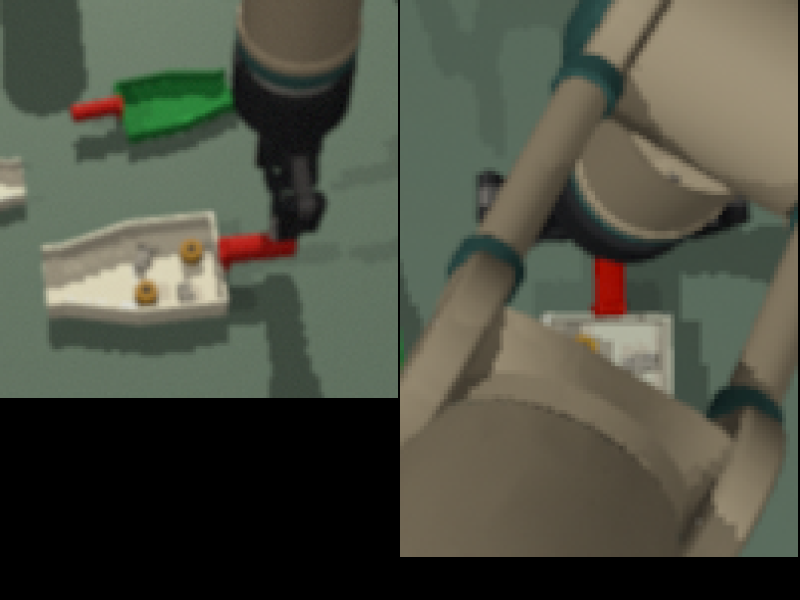

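The view shows the fingers straddling near the handle end, at side-crop (295,225). The tool is about 12 mm short in x and 21 mm in y, so I'll correct that, go down and close.

Request:
drive_tool --pt "-0.25 -0.4 0 0" --pt "-0.47 -0.84 0 0" --pt "-0.47 -0.84 0 0" --pt "-0.47 -0.84 0.3 0" --pt "-0.47 -0.84 0.6 0" --pt "-0.47 -0.84 0.9 0" --pt "-0.47 -0.84 0.9 0" --pt "-0.47 -0.84 0.9 0"

```text
clock: 3.53
position: [0.6266, -0.287, 0.0491]
ee_rot: [-0.001, -0.011, 1.0, 0.001]
contact_force: [-0.9, -0.2, -0.2]
width: 0.0499
gripper_force: 0.0
```

Request:
drive_tool --pt "0 0 0 0" --pt "0 0 0 0" --pt "0 0 0 0" --pt "0 0 0 0" --pt "0 0 0 0" --pt "0 0 0 0" --pt "0 0 0 0" --pt "0 0 0 0" --grip 10 --newtons 20

```text
clock: 4.2
position: [0.6278, -0.2877, 0.0507]
ee_rot: [0.0, -0.011, 1.0, -0.0]
contact_force: [1.2, 1.3, 2.2]
width: 0.0147
gripper_force: 19.6
```

Request:
drive_tool --pt "0 0 -0.2 0" --pt "0 0 -0.4 0" --pt "0 0 -0.6 0" --pt "0 0 -0.8 0" --pt "0 0 -1.0 0" --pt "0 0 -1.2 0" --pt "0 0 -1.4 0" --pt "0 0 -1.4 0"

```text
clock: 4.87
position: [0.6282, -0.2881, 0.0869]
ee_rot: [0.001, -0.011, 1.0, -0.001]
contact_force: [0.1, 0.2, -0.8]
width: 0.0151
gripper_force: 19.5
```

```bash
python3 look.py b 270,240,400,370 350,180,450,320
```

```text
{'clock': 4.8667, 'position': [0.6282, -0.2881, 0.0869], 'contact_force': [0.0583, 0.1601, -0.8132], 'gripper_force': 19.526, 'width': 0.0151}
side scale 3.0615384615384613
top scale 3.98
```

View pics/b.png

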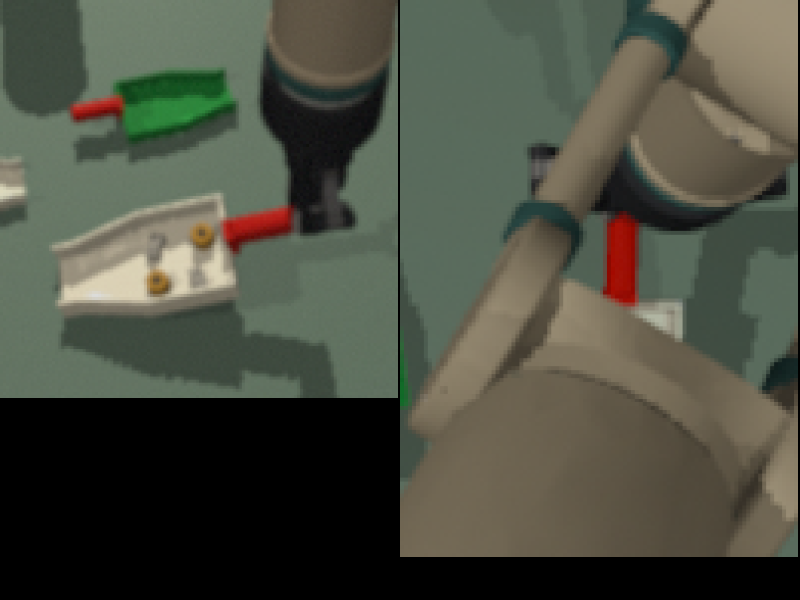

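The picture shows the handle lifted and the tray tilting spout-down in the pads, with the parts still in it (barrels at side-crop (203,235) and (157,282)). I'll measure the tilt from depth.

```bash
cat > tilt.py <<'E'
import sys; from h import *
def tilt(p,d,box,n="side"):
    wht=lambda r,g,b:(np.minimum(np.minimum(r,g),b)>135)&(r<1.35*b)
    red=lambda r,g,b:(r>90)&(r>2.2*g)&(r>2.2*b)
    brs=lambda r,g,b:(r>110)&(r>1.8*b)&(g>.5*r)
    u,v,X=blob(n,p,d,box,wht); k=np.isfinite(X).all(1)&(X[:,2]>-.01)&(X[:,2]<.4)&(abs(X[:,1]-np.median(X[:,1]))<.06); X=X[k]
    w=np.ones(len(X),bool)
    for _ in range(8):
        A=np.c_[X[w][:,:2],np.ones(w.sum())]; s=np.linalg.lstsq(A,X[w][:,2],rcond=None)[0]
        r=X[:,2]-np.c_[X[:,:2],np.ones(len(X))]@s; w=(r<.004)&(r>-.004) if _>2 else r<np.percentile(r,60)
    print("floor pts",w.sum(),"tilt",np.degrees(np.arctan(np.hypot(*s[:2]))).round(1),"dzdx,dzdy",s[:2].round(3))
    f=X[w]; c=f[f[:,0]<np.percentile(f[:,0],4)].mean(0); print("floor low end",c.round(3))
    for nm,q in (("handle",red),("brass",brs)):
        u,v,Y=blob(n,p,d,box,q)
        if len(Y): print(nm,len(Y),"min",Y.min(0).round(3),"max",Y.max(0).round(3),"slope",np.degrees(np.arctan(np.polyfit(Y[:,0],Y[:,2],1)[0])).round(1))
if __name__=="__main__":
    n=sys.argv[1]; b=tuple(map(int,sys.argv[2].split(',')))
    try: p=cv2.imread(f"pics/{n}_side.png")[:,:,::-1]; d=np.load(f"pics/{n}_side.npy")
    except Exception: p,d=eyes.get_image("side"); cv2.imwrite(f"pics/{n}_side.png",p[:,:,::-1]); np.save(f"pics/{n}_side.npy",d)
    tilt(p,d,b)
E
python3 tilt.py b 280,300,375,350
```

```text
floor pts 470 tilt 12.5 dzdx,dzdy [ 0.221 -0.024]
floor low end [ 0.467 -0.294  0.005]
handle 175 min [ 0.574 -0.297  0.042] max [ 0.621 -0.28   0.072] slope 14.8
brass 83 min [ 0.521 -0.312  0.019] max [ 0.617 -0.268  0.069] slope 22.1
```

Request:
drive_tool --pt "0.1 0 -0.2 0" --pt "0.2 0 -0.4 0" --pt "0.3 0 -0.6 0" --pt "0.4 0 -0.8 0" --pt "0.5 0 -1.0 0" --pt "0.6 0 -1.2 0" --pt "0.7 0 -1.4 0" --pt "0.8 0 -1.5 0"

```text
clock: 5.63
position: [0.6076, -0.2884, 0.124]
ee_rot: [0.001, -0.011, 1.0, -0.0]
contact_force: [-0.0, -0.3, -1.0]
width: 0.0144
gripper_force: 19.5
```

```bash
python3 tilt.py c 275,285,375,350
```

```text
floor pts 422 tilt 26.1 dzdx,dzdy [ 0.49  -0.013]
floor low end [ 0.468 -0.295  0.006]
handle 168 min [ 0.466 -0.838  0.054] max [ 0.598 -0.276  1.028] slope -76.2
brass 79 min [ 0.515 -0.312  0.033] max [ 0.593 -0.269  0.101] slope 35.6[ WARN:0@0.213] global loadsave.cpp:275 findDecoder imread_('pics/c_side.png'): can't open/read file: check file path/integrity
```

Request:
drive_tool --pt "0 0 0 0" --pt "0 0 0 0" --pt "0 0 0 0" --pt "0 0 0 0" --pt "0 0 0 0" --pt "0 0 -0.1 0" --pt "0 0 -0.3 0" --pt "0 0 -0.5 0" --newtons 100

```text
clock: 6.35
position: [0.6073, -0.288, 0.1355]
ee_rot: [-0.0, -0.011, 1.0, 0.0]
contact_force: [0.2, 0.5, -1.5]
width: 0.0115
gripper_force: 64.8
```

```bash
python3 tilt.py d 275,275,375,350 2>/dev/null
```

```text
floor pts 367 tilt 30.8 dzdx,dzdy [ 0.595 -0.006]
floor low end [ 0.477 -0.294  0.008]
handle 210 min [ 0.466 -0.838  0.016] max [ 0.598 -0.154  1.028] slope 30.3
brass 77 min [ 0.481 -0.312  0.018] max [ 0.594 -0.157  0.114] slope 39.5
```

```bash
python3 - <<'E'
from h import *
brs=lambda r,g,b:(r>110)&(r>1.8*b)&(g>.5*r)
for n in "bcd":
    p=cv2.imread(f"pics/{n}_side.png")[:,:,::-1]; d=np.load(f"pics/{n}_side.npy")
    u,v,X=blob("side",p,d,(275,285,375,350),brs); k=(X[:,1]>-.33)&(X[:,1]<-.25)&(X[:,2]<.2); X=X[k]
    lab=X[:,1]>-.29
    for l in (0,1): print(n,(lab==l).sum(),X[lab==l].mean(0).round(3))
    red=lambda r,g,b:(r>90)&(r>2.2*g)&(r>2.2*b)
    u,v,X=blob("side",p,d,(275,275,375,350),red); X=X[(X[:,1]<-.27)&(X[:,1]>-.31)]; print("red",X.min(0).round(3),X.max(0).round(3))
E
python3 look.py d2 270,240,400,370 350,180,450,320
```

```text
b 33 [ 0.527 -0.305  0.027]
b 50 [ 0.569 -0.277  0.04 ]
red [ 0.574 -0.297  0.042] [ 0.621 -0.28   0.072]
c 35 [ 0.521 -0.306  0.043]
c 44 [ 0.555 -0.277  0.064]
red [ 0.558 -0.297  0.054] [ 0.598 -0.276  0.107]
d 33 [ 0.526 -0.305  0.048]
d 43 [ 0.559 -0.277  0.073]
red [ 0.56  -0.297  0.064] [ 0.598 -0.274  0.116]
{'clock': 6.4, 'position': [0.608, -0.2885, 0.137], 'contact_force': [0.5201, 0.1398, -0.2143], 'gripper_force': 64.7548, 'width': 0.0114}
side scale 3.0615384615384613
top scale 3.98
```

View pics/d2.png

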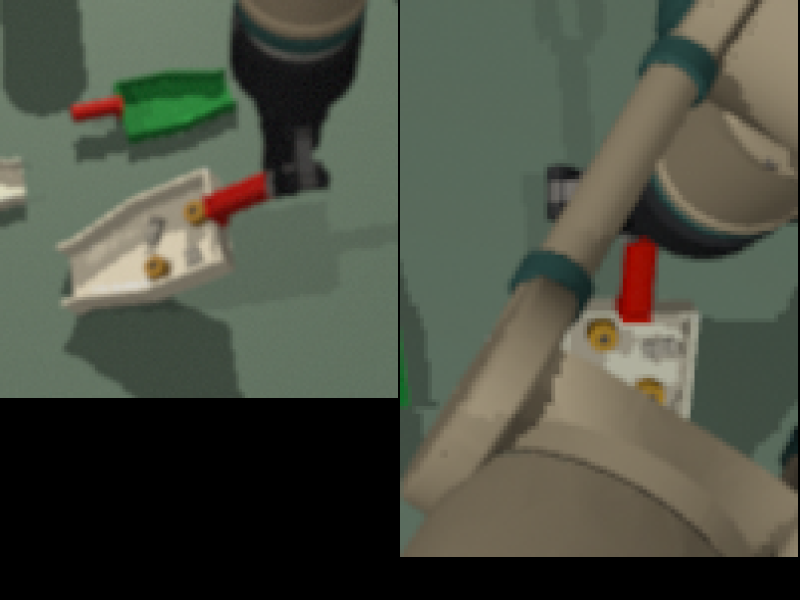

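Parts are still in place (brass at side-crop (195,212) and (156,268)), but the tilt rose to about 31°. I'll lower a little, squeeze properly with the finger target at 0 mm, and test-lift.

Request:
drive_tool --pt "0 0 0.15 0" --pt "0 0 0.3 0" --pt "0 0 0.5 0" --pt "0 0 0.6 0" --pt "0 0 0.6 0" --pt "0 0 0.6 0" --pt "0 0 0.6 0" --pt "0 0 0.6 0" --newtons 20

```text
clock: 7.17
position: [0.6074, -0.2882, 0.1204]
ee_rot: [-0.0, -0.011, 1.0, 0.0]
contact_force: [-0.3, 0.3, -2.1]
width: 0.0114
gripper_force: 65.2
```

Request:
drive_tool --pt "0 0 0 0" --pt "0 0 0 0" --pt "0 0 0 0" --pt "0 0 0 0" --pt "0 0 0 0" --pt "0 0 0 0" --pt "0 0 0 0" --pt "0 0 0 0" --newtons 120 --grip 0

```text
clock: 7.83
position: [0.6075, -0.2882, 0.1204]
ee_rot: [0.0, -0.011, 1.0, -0.0]
contact_force: [0.4, 0.8, -0.8]
width: 0.0076
gripper_force: 118.2
```

```bash
python3 tilt.py e 275,285,375,350 2>/dev/null
```

```text
floor pts 406 tilt 24.7 dzdx,dzdy [ 0.46  -0.021]
floor low end [ 0.465 -0.295  0.006]
handle 167 min [ 0.557 -0.297  0.053] max [ 0.599 -0.279  0.103] slope 26.0
brass 84 min [ 0.466 -0.838  0.038] max [ 0.597 -0.267  1.028] slope -69.8
```

Request:
drive_tool --pt "0 0 -0.1 0" --pt "0 0 -0.2 0" --pt "0 0 -0.3 0" --pt "0 0 -0.4 0" --pt "0 0 -0.5 0" --pt "0 0 -0.5 0" --pt "0 0 -0.5 0" --pt "0 0 -0.5 0"

```text
clock: 8.55
position: [0.6074, -0.2881, 0.1329]
ee_rot: [0.0, -0.011, 1.0, 0.0]
contact_force: [-0.1, 0.2, -1.5]
width: 0.0077
gripper_force: 118.1
```

```bash
python3 tilt.py f 275,275,375,350 2>/dev/null
```

```text
floor pts 341 tilt 29.9 dzdx,dzdy [ 0.574 -0.038]
floor low end [ 0.476 -0.294  0.006]
handle 208 min [ 0.481 -0.297  0.014] max [ 0.598 -0.155  0.115] slope 41.9
brass 80 min [ 0.481 -0.312  0.012] max [ 0.596 -0.153  0.115] slope 39.3
```

The tiny overlap acts as a free hinge even at 118 N. Finger opening tracks force (about 16 mm is no force), so a deeper grip can hold firmly or slip by choice. I'll set the tray flat again and regrip deeper.

Request:
drive_tool --pt "-0.1 0 0.4 0" --pt "-0.2 0 0.85 0" --pt "-0.35 0 1.3 0" --pt "-0.5 0 1.75 0" --pt "-0.6 0 2.2 0" --pt "-0.7 0 2.65 0" --pt "-0.8 0 3.1 0" --pt "-0.8 0 3.25 0"

```text
clock: 9.27
position: [0.6287, -0.2875, 0.05]
ee_rot: [0.001, -0.011, 1.0, 0.0]
contact_force: [3.2, 1.7, 6.6]
width: 0.0074
gripper_force: 121.7
```

Request:
drive_tool --pt "0 0 0 0" --pt "0 0 0 0" --pt "0 0 0 0" --pt "0 0 0 0" --pt "0.1 0 0 0" --pt "0.16 0 0.2 0" --pt "0.16 0 0.35 0" --pt "0.16 0 0.35 0" --grip 35 --newtons 120

```text
clock: 9.93
position: [0.6225, -0.2874, 0.0418]
ee_rot: [-0.001, -0.011, 1.0, 0.001]
contact_force: [0.5, 1.1, 0.6]
width: 0.0347
gripper_force: 0.0
```

```bash
python3 tilt.py g 275,300,375,355 2>/dev/null
```

```text
floor pts 465 tilt 0.3 dzdx,dzdy [-0.002 -0.004]
floor low end [ 0.456 -0.295  0.004]
handle 149 min [ 0.573 -0.296  0.021] max [ 0.616 -0.281  0.041] slope 2.8
brass 91 min [ 0.515 -0.312  0.005] max [ 0.61  -0.271  0.038] slope 12.1
```

Request:
drive_tool --pt "0 0 0 0" --pt "0 0 0 0" --pt "0 0 0 0" --pt "0 0 0 0" --pt "0 0 -0.2 0" --pt "0 0 -0.4 0" --pt "0 0 -0.6 0" --pt "0 0 -0.8 0" --grip 15.2 --newtons 20

```text
clock: 10.65
position: [0.6236, -0.2879, 0.0636]
ee_rot: [0.0, -0.011, 1.0, -0.0]
contact_force: [-0.4, -1.4, -1.5]
width: 0.0155
gripper_force: 14.7
```

Request:
drive_tool --pt "0 0 -0.2 0" --pt "0 0 -0.4 0" --pt "0 0 -0.6 0" --pt "0 0 -0.8 0" --pt "0 0 -0.8 0" --pt "0 0 -0.8 0" --pt "0 0 -0.8 0" --pt "0 0 -0.8 0"

```text
clock: 11.32
position: [0.6235, -0.2878, 0.0827]
ee_rot: [-0.0, -0.011, 1.0, 0.0]
contact_force: [0.4, -1.2, -0.2]
width: 0.0153
gripper_force: 14.8
```

```bash
python3 tilt.py i 275,285,375,355 2>/dev/null
```

```text
floor pts 493 tilt 14.0 dzdx,dzdy [ 0.25 -0.  ]
floor low end [ 0.469 -0.295  0.004]
handle 153 min [ 0.466 -0.838  0.052] max [ 0.614 -0.281  1.028] slope -72.7
brass 86 min [ 0.523 -0.313  0.021] max [ 0.609 -0.267  0.071] slope 23.4
```

Request:
drive_tool --pt "0.1 0 -0.2 0" --pt "0.2 0 -0.4 0" --pt "0.3 0 -0.6 0" --pt "0.45 0 -0.8 0" --pt "0.6 0 -1.0 0" --pt "0.7 0 -1.2 0" --pt "0.8 0 -1.35 0" --pt "0.8 0 -1.35 0"

```text
clock: 12.03
position: [0.6033, -0.2885, 0.118]
ee_rot: [0.001, -0.011, 1.0, -0.0]
contact_force: [1.0, -0.8, -1.9]
width: 0.0156
gripper_force: 14.7
```

Request:
drive_tool --pt "0 0 0 0" --pt "0 0 0 0" --pt "0 0 0 0" --pt "0 0 0 0" --pt "0 0 0 0" --pt "0 0 -0.15 0" --pt "0 0 -0.3 0" --pt "0 0 -0.4 0" --grip 0 --newtons 120

```text
clock: 12.7
position: [0.6037, -0.2884, 0.1273]
ee_rot: [0.0, -0.011, 1.0, -0.0]
contact_force: [-0.7, 0.9, -1.3]
width: 0.0121
gripper_force: 117.7
```

```bash
python3 tilt.py j 275,275,375,355 2>/dev/null
```

```text
floor pts 398 tilt 24.2 dzdx,dzdy [ 0.449 -0.011]
floor low end [ 0.465 -0.296  0.022]
handle 206 min [ 0.481 -0.298  0.018] max [ 0.595 -0.156  0.119] slope 44.1
brass 81 min [ 0.466 -0.838  0.018] max [ 0.592 -0.157  1.028] slope -49.2
```

The tray now holds rigidly at about 24° in the air. I'll carry it smoothly to the jar.

Request:
drive_tool --pt "0 0 -0.25 0" --pt "0 0 -0.75 0" --pt "0 0 -1.3 0" --pt "0 0 -1.9 0" --pt "0 0.1 -2.5 0" --pt "0 0.3 -3.0 0" --pt "0 0.6 -3.4 0" --pt "0 0.9 -3.65 0"

```text
clock: 13.42
position: [0.6032, -0.2652, 0.2196]
ee_rot: [0.001, -0.011, 1.0, -0.0]
contact_force: [0.3, 0.1, -2.3]
width: 0.0116
gripper_force: 117.8
```

Request:
drive_tool --pt "-0.05 0.4 0 0" --pt "-0.1 1.0 0 0" --pt "-0.2 1.8 0 0" --pt "-0.3 2.7 0 0" --pt "-0.4 3.7 0 0" --pt "-0.5 4.7 0 0" --pt "-0.6 5.7 0 0" --pt "-0.67 6.6 0 0"

```text
clock: 14.08
position: [0.6152, -0.0972, 0.2166]
ee_rot: [-0.001, -0.011, 1.0, 0.001]
contact_force: [0.4, -0.1, -1.5]
width: 0.0119
gripper_force: 117.8
```

Request:
drive_tool --pt "0 0.8 0 0" --pt "0 1.5 0 0" --pt "0 2.1 0 0" --pt "0 2.7 0 0" --pt "0 3.2 0 0" --pt "0 3.6 0 0" --pt "0 3.9 0 0" --pt "0 4.13 0 0"

```text
clock: 14.75
position: [0.6138, 0.0035, 0.2179]
ee_rot: [-0.0, -0.011, 1.0, -0.0]
contact_force: [0.7, 0.6, -1.0]
width: 0.0123
gripper_force: 117.8
```

```bash
python3 look.py k 255,150,385,280 230,210,330,330; python3 tilt.py k 262,165,345,225 2>/dev/null
```

```text
{'clock': 14.75, 'position': [0.6138, 0.0035, 0.2179], 'contact_force': [0.6837, 0.5871, -1.015], 'gripper_force': 117.7929, 'width': 0.0123}
side scale 3.0615384615384613
top scale 3.98
floor pts 182 tilt 24.2 dzdx,dzdy [ 0.448 -0.039]
floor low end [ 0.484 -0.001  0.117]
handle 84 min [ 0.568 -0.007  0.182] max [0.603 0.01  0.205] slope 24.4
brass 52 min [ 0.522 -0.021  0.144] max [0.574 0.035 0.191] slope 29.0
```

View pics/k.png

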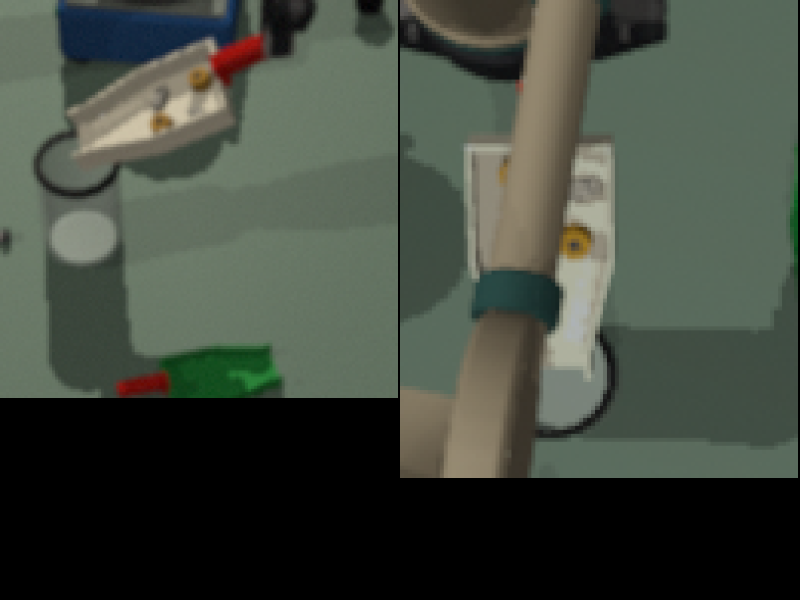

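The tray spout is over the jar mouth (side-crop spout near (75,135), rim centre (77,165)) at 24.2° tilt, with all the parts still in. I'll move about 7 mm further in and shake gently along the tray.

Request:
drive_tool --pt "0.3 0 0 0" --pt "0.6 0 0 0" --pt "0.2 0 0 0" --pt "0.6 0 0 0" --pt "0.2 0 0 0" --pt "0.6 0 0 0" --pt "0.2 0 0 0" --pt "0.3 0 0 0"

```text
clock: 15.52
position: [0.6083, 0.0024, 0.218]
ee_rot: [0.002, -0.011, 1.0, -0.0]
contact_force: [0.9, 0.9, -1.5]
width: 0.0122
gripper_force: 117.8
```

```bash
python3 tilt.py l 262,160,345,225 2>/dev/null; python3 -c "
from h import *
d=np.load('pics/k_side.npy');e=np.load('pics/l_side.npy')"
```

```text
floor pts 232 tilt 24.8 dzdx,dzdy [ 0.461 -0.022]
floor low end [ 0.487 -0.001  0.12 ]
handle 111 min [ 0.562 -0.008  0.005] max [0.621 0.212 0.207] slope -7.4
brass 38 min [ 0.468 -0.013  0.121] max [0.568 0.03  0.187] slope 29.3
```

Parts slide with the shake, so I'll repeat it.

Request:
drive_tool --pt "0.2 0 0 0" --pt "-0.2 0 0 0" --pt "0.2 0 0 0" --pt "-0.2 0 0 0" --pt "0.2 0 0 0" --pt "-0.2 0 0 0" --pt "0.1 0 0 0" --pt "0 0 0 0"

```text
clock: 16.23
position: [0.605, 0.0027, 0.2179]
ee_rot: [-0.001, -0.011, 1.0, 0.0]
contact_force: [-0.3, -0.0, -1.4]
width: 0.0119
gripper_force: 117.9
```

```bash
cat > brass.py <<'E'
import sys; from h import *; from scipy import ndimage as N
p,d=eyes.get_image("side"); cv2.imwrite(f"pics/{sys.argv[1]}_side.png",p[:,:,::-1]); np.save(f"pics/{sys.argv[1]}_side.npy",d)
u0,v0,u1,v1=map(int,sys.argv[2].split(','));q=p[v0:v1,u0:u1].astype(int);r,g,b=q[...,0],q[...,1],q[...,2]
L,n=N.label((r>90)&(r>1.6*b)&(g>.45*r))
for i in range(1,n+1):
    v,u=np.nonzero(L==i)
    if len(u)>4: print(len(u),"px",u.mean()+u0,v.mean()+v0,np.median(world("side",u+u0,v+v0,d[v+v0,u+u0]),0).round(3))
E
python3 brass.py m 258,150,345,245;  python3 tilt.py m 262,160,345,225
```

```text
5 px 319.2 169.2 [0.561 0.028 0.16 ]
floor pts 279 tilt 24.5 dzdx,dzdy [ 0.452 -0.063]
floor low end [ 0.478 -0.002  0.12 ]
handle 113 min [ 0.466 -0.838  0.001] max [0.617 0.217 1.028] slope -74.7
brass 4 min [0.558 0.008 0.157] max [0.562 0.037 0.189] slope -83.5
```

Request:
drive_tool --pt "0.2 0 0 0" --pt "-0.2 0 0 0" --pt "0.2 0 0 0" --pt "-0.2 0 0 0" --pt "0.2 0 0 0" --pt "-0.2 0 0 0" --pt "0.2 0 0 0" --pt "0 0 0 0"

```text
clock: 16.95
position: [0.6043, 0.0028, 0.2178]
ee_rot: [-0.002, -0.011, 1.0, 0.0]
contact_force: [0.1, 1.2, -1.3]
width: 0.012
gripper_force: 117.9
```

```bash
python3 look.py n 255,150,355,250 230,230,330,330
```

```text
{'clock': 16.95, 'position': [0.6043, 0.0028, 0.2178], 'contact_force': [0.1277, 1.1816, -1.329], 'gripper_force': 117.893, 'width': 0.012}
side scale 3.98
top scale 3.98
```

View pics/n.png

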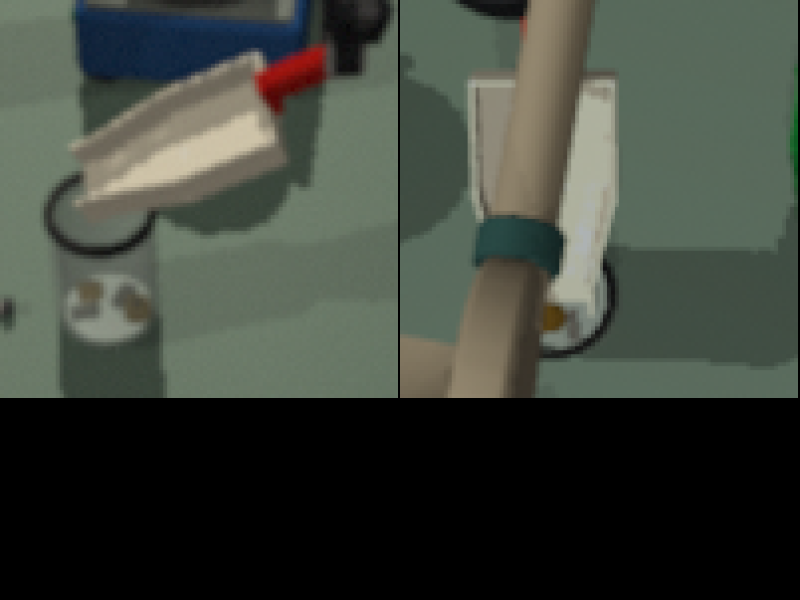

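All four parts are in the jar: side-crop brass at (90,290) and (137,308), links at (85,312) and (125,297). The tray is empty. Now I'll return it to its old spot.

Request:
drive_tool --pt "0 0 -0.4 0" --pt "0 -0.5 -0.5 0" --pt "0 -1.3 -0.5 0" --pt "0.05 -2.4 -0.5 0" --pt "0.1 -3.5 -0.5 0" --pt "0.15 -4.6 -0.5 0" --pt "0.2 -5.7 -0.5 0" --pt "0.2 -6.8 -0.5 0"

```text
clock: 17.72
position: [0.6048, -0.1699, 0.2313]
ee_rot: [0.0, -0.011, 1.0, -0.0]
contact_force: [0.3, 0.4, -1.0]
width: 0.0119
gripper_force: 117.9
```

Request:
drive_tool --pt "0 -1.1 0 0" --pt "0 -2.2 0.4 0" --pt "0 -3.2 0.9 0" --pt "0 -4.1 1.4 0" --pt "0 -4.7 1.9 0" --pt "0 -4.85 2.4 0" --pt "0 -4.85 2.9 0" --pt "0 -4.85 3.3 0"

```text
clock: 18.38
position: [0.6072, -0.2883, 0.1465]
ee_rot: [-0.001, -0.011, 1.0, 0.001]
contact_force: [-0.2, -0.4, -1.9]
width: 0.012
gripper_force: 117.9
```

Request:
drive_tool --pt "0 0 0.2 0" --pt "0 0 0.4 0" --pt "0 0 0.6 0" --pt "0 0 0.8 0" --pt "0 0 0.9 0" --pt "0 0 0.9 0" --pt "0 0 0.9 0" --pt "0 0 0.9 0"

```text
clock: 19.05
position: [0.608, -0.2887, 0.1258]
ee_rot: [0.0, -0.011, 1.0, -0.0]
contact_force: [-0.1, -0.3, -0.9]
width: 0.0122
gripper_force: 117.9
```

Request:
drive_tool --pt "0 0 0.2 0" --pt "0 0 0.4 0" --pt "0 0 0.6 0" --pt "0 0 0.7 0" --pt "0 0 0.75 0" --pt "-0.03 0 0.8 0" --pt "-0.05 0 0.85 0" --pt "-0.05 0 0.85 0"

```text
clock: 19.72
position: [0.6093, -0.2887, 0.1044]
ee_rot: [0.0, -0.011, 1.0, -0.0]
contact_force: [0.9, 0.1, 1.9]
width: 0.0119
gripper_force: 118.3
```

Request:
drive_tool --pt "0 0 0 0" --pt "0 0 0 0" --pt "-0.05 0 0.1 0" --pt "-0.1 0 0.3 0" --pt "-0.15 0 0.5 0" --pt "-0.2 0 0.75 0" --pt "-0.3 0 1.0 0" --pt "-0.4 0 1.25 0" --grip 15.2

```text
clock: 20.38
position: [0.6189, -0.2883, 0.0718]
ee_rot: [-0.0, -0.011, 1.0, 0.0]
contact_force: [1.0, 0.1, 1.0]
width: 0.0154
gripper_force: 21.7
```

Request:
drive_tool --pt "-0.1 0 0.25 0" --pt "-0.15 0 0.5 0" --pt "-0.2 0 0.75 0" --pt "-0.25 0 0.95 0" --pt "-0.3 0 1.1 0" --pt "-0.3 0 1.2 0" --pt "-0.3 0 1.25 0" --pt "-0.3 0 1.25 0"

```text
clock: 21.05
position: [0.6266, -0.288, 0.0421]
ee_rot: [0.0, -0.011, 1.0, 0.0]
contact_force: [-0.0, 2.0, 4.4]
width: 0.015
gripper_force: 22.0
```

```bash
python3 tilt.py o 275,300,375,355 2>/dev/null
```

```text
floor pts 627 tilt 2.7 dzdx,dzdy [-0.023 -0.041]
floor low end [ 0.462 -0.296  0.006]
handle 146 min [ 0.576 -0.297  0.024] max [ 0.619 -0.279  0.039] slope 0.0
brass 11 min [ 0.576 -0.292  0.026] max [ 0.612 -0.279  0.037] slope 10.8
```

The tray is flat on the bench, so I'll release it and go up.

Request:
drive_tool --pt "0 0 0 0" --pt "0 0 0 0" --pt "0 0 0 0" --pt "0 0 0 0" --pt "0 0 -0.3 0" --pt "0 0 -1.2 0" --pt "0 0 -2.4 0" --pt "0 0 -3.6 0" --grip 40

```text
clock: 21.77
position: [0.6258, -0.288, 0.1321]
ee_rot: [-0.001, -0.011, 1.0, 0.001]
contact_force: [0.6, -1.1, -0.1]
width: 0.0403
gripper_force: 0.0
```

Request:
drive_tool --pt "0 0 -1 0" --pt "0.4 0.7 -1.8 0" --pt "1.0 1.7 -1.9 0" --pt "1.6 2.9 -1.9 0" --pt "2.2 4.1 -1.9 0" --pt "2.8 5.3 -1.9 0" --pt "3.4 6.5 -1.9 0" --pt "4 7.5 -1.9 0" --grip 85

```text
clock: 22.43
position: [0.5212, -0.1012, 0.1797]
ee_rot: [0.0, -0.011, 1.0, 0.0]
contact_force: [0.9, 1.0, 0.0]
width: 0.0853
gripper_force: 0.0
```

```bash
python3 tilt.py q 275,300,375,355 2>/dev/null; python3 -c "
from h import *
print(get_state()['position'],get_state()['ee_rot'])
p=cv2.imread('pics/q_side.png')[:,:,::-1];d=np.load('pics/q_side.npy')
u,v,X=blob('side',p,d,(262,190,300,218),lambda r,g,b:(r+g+b<130)); X=X[(X[:,2]>.085)&(X[:,2]<.105)]
print(len(X),(X.min(0)+X.max(0))/2,np.ptp(u),np.ptp(v),(u.min()+u.max())/2,(v.min()+v.max())/2)"
```

```text
floor pts 468 tilt 1.2 dzdx,dzdy [-0.009 -0.018]
floor low end [ 0.462 -0.297  0.004]
handle 173 min [ 0.466 -0.838  0.026] max [ 0.627 -0.281  1.028] slope -74.3
brass 13 min [ 0.575 -0.292  0.02 ] max [ 0.628 -0.279  0.038] slope 9.5
[ 0.51683675 -0.09655792  0.17951759] [-0.00259386 -0.01184794  0.99992262  0.00276786]
42 [ 0.46758842 -0.00168122  0.09422941] 31 23 283.5 201.5
```

Request:
drive_tool --pt "0.3 0.7 0 0" --pt "0.8 1.6 0 0" --pt "1.3 2.5 0 0" --pt "1.7 3.3 0 0" --pt "2.0 3.8 0 0" --pt "2.1 4.0 0 0" --pt "2.1 4.0 0 0" --pt "2.1 4.0 0 0"

```text
clock: 23.15
position: [0.4686, -0.0047, 0.1796]
ee_rot: [0.001, -0.011, 1.0, -0.0]
contact_force: [0.3, -0.1, 0.3]
width: 0.0849
gripper_force: 0.0
```

```bash
python3 -c "
from h import *
p,d=eyes.get_image('top');q,e=eyes.get_image('side');s=get_state();print(s['position'],s['qd'].round(3))"
```

```text
[ 0.46870257 -0.00510306  0.17930722] [-0.004  0.004  0.     0.002  0.002  0.002]
```

Request:
drive_tool --pt "0.15 0.15 0 0" --pt "0.15 0.15 0.5 0" --pt "0.15 0.15 1.2 0" --pt "0.15 0.15 2 0" --pt "0.15 0.15 2.8 0" --pt "0.15 0.15 3.6 0" --pt "0.15 0.15 4.3 0" --pt "0.15 0.15 4.6 0"

```text
clock: 23.92
position: [0.4625, -0.0007, 0.0621]
ee_rot: [-0.002, -0.011, 1.0, 0.0]
contact_force: [-0.5, -0.2, -0.6]
width: 0.0851
gripper_force: 0.0
```

Request:
drive_tool --pt "0 0 0 0" --pt "0 0 0 0" --pt "0 0 0 0" --pt "0 0 0 0" --pt "0 0 0 0" --pt "0 0 0 0" --pt "0 0 0 0" --pt "0 0 0 0" --grip 55 --newtons 45

```text
clock: 24.58
position: [0.464, -0.0005, 0.0645]
ee_rot: [0.0, -0.011, 1.0, -0.0]
contact_force: [-0.6, -0.7, -1.1]
width: 0.0634
gripper_force: 50.0
```

Request:
drive_tool --pt "0 0 -0.1 0" --pt "0 0 -0.3 0" --pt "0 0 -0.6 0" --pt "0 0 -1 0" --pt "0 0 -1.5 0" --pt "0 0 -2 0" --pt "0 0 -2.2 0" --pt "0 0 -2.2 0"

```text
clock: 25.25
position: [0.465, -0.0006, 0.1208]
ee_rot: [0.002, -0.011, 1.0, -0.0]
contact_force: [0.1, -0.6, -2.4]
width: 0.0636
gripper_force: 50.1
```

```bash
python3 - <<'E'
from h import *; from scipy.optimize import least_squares as LS
org=lambda r,g,b:(r>100)&(r>1.5*g)&(b<0.5*r)&(g>.2*r)
for n,B in (("top",(115,230,182,296)),("side",(278,105,330,148))):
    p=cv2.imread(f"pics/{n}0.png")[:,:,::-1]; d=np.load(f"pics/{n}0.npy")
    u,v,X=blob(n,p,d,B,org); zt=np.percentile(X[(X[:,2]<.14)][:,2],90); X=X[(X[:,2]>zt-.004)&(X[:,2]<zt+.006)]
    f=LS(lambda c:np.hypot(X[:,0]-c[0],X[:,1]-c[1])-c[2],[.544,.244,.044],loss="soft_l1",f_scale=.003)
    print(n,len(X),"ztop",zt.round(4),f.x.round(4),"bbox mid",((X.min(0)+X.max(0))/2).round(4),np.ptp(X,0).round(3))
    # contour at plane z=.119, rays
    q=p.astype(int);m=org(q[...,0],q[...,1],q[...,2]);
E
python3 - <<'E'
import sys;sys.path.insert(0,'.')
from h import *
# inner dark hole of the ring: fit ellipse, ray-intersect plane z
for n,B in (("top",(115,230,182,296)),("side",(278,105,330,148))):
    p=cv2.imread(f"pics/{n}0.png")[:,:,::-1]; u0,v0,u1,v1=B; q=p[v0:v1,u0:u1].astype(int);r,g,b=q[...,0],q[...,1],q[...,2]
    m=((r>100)&(r>1.5*g)&(b<.5*r)).astype(np.uint8)
    cs,h=cv2.findContours(m,cv2.RETR_CCOMP,cv2.CHAIN_APPROX_NONE)
    for c,hh in zip(cs,h[0]):
        if hh[3]>=0 and len(c)>30: e=cv2.fitEllipse(c); print(n,"hole",e[0][0]+u0,e[0][1]+v0,e[1])
s=get_state();print(s["position"])
p,d=eyes.get_image("side");np.save("pics/r_side.npy",d);cv2.imwrite("pics/r_side.png",p[:,:,::-1])
u,v,X=blob("side",p,d,(255,150,310,250),lambda r,g,b:(r+g+b<130)); X=X[(X[:,2]>.13)&(X[:,2]<.165)]
print("rim",len(X),((X.min(0)+X.max(0))/2).round(4),X[:,2].mean())
E
```

```text
top 439 ztop 0.12 [0.5425 0.2422 0.0435] bbox mid [0.5432 0.2424 0.1203] [0.093 0.093 0.009]
side 208 ztop 0.1205 [0.5463 0.2426 0.0429] bbox mid [0.5457 0.2432 0.1211] [0.092 0.094 0.009]
top hole 147.098388671875 261.7399845123291 (33.90880584716797, 36.97126770019531)
side hole 303.12135887145996 126.51642990112305 (14.997446060180664, 27.37800407409668)
[ 0.46501032 -0.00063178  0.12083131]
rim 115 [ 0.4689 -0.019   0.1474] 0.15328847549836805
```

Request:
drive_tool --pt "0 0 -0.4 0" --pt "0 0 -1 0" --pt "0 0 -1.6 0" --pt "0 0.1 -2.2 0" --pt "0 0.4 -2.7 0" --pt "-0.2 0.9 -3.1 0" --pt "-0.5 1.5 -3.2 0" --pt "-0.8 2.2 -3.2 0"

```text
clock: 25.97
position: [0.4829, 0.055, 0.1995]
ee_rot: [0.0, -0.01, 1.0, -0.0]
contact_force: [-0.0, -0.2, -2.8]
width: 0.0634
gripper_force: 50.5
```

Request:
drive_tool --pt "-0.3 0.8 0 0" --pt "-0.6 1.8 0 0" --pt "-1.0 2.9 0 0" --pt "-1.4 4.0 0 0" --pt "-1.8 5.1 0 0" --pt "-2.1 6.1 0 0" --pt "-2.4 6.9 0 0" --pt "-2.57 7.48 0 0"

```text
clock: 26.63
position: [0.5429, 0.2452, 0.1978]
ee_rot: [-0.001, -0.012, 1.0, 0.0]
contact_force: [0.0, -0.5, -2.7]
width: 0.0638
gripper_force: 50.5
```

Request:
drive_tool --pt "0 0 0 0" --pt "0 0 0 0" --pt "0 0 0 0" --pt "0 0 0 0" --pt "0 0 0 0" --pt "0 0 0 0" --pt "0 0 0 0" --pt "0 0 0 0"

```text
clock: 27.3
position: [0.5428, 0.2429, 0.1994]
ee_rot: [0.0, -0.011, 1.0, 0.0]
contact_force: [-0.6, -0.1, -3.5]
width: 0.0635
gripper_force: 50.6
```

```bash
python3 look.py s 245,40,345,190 90,210,190,310
```

```text
{'clock': 27.3, 'position': [0.5428, 0.2429, 0.1994], 'contact_force': [-0.586, -0.0931, -3.5419], 'gripper_force': 50.5524, 'width': 0.0635}
side scale 3.98
top scale 3.98
```

View pics/s.png

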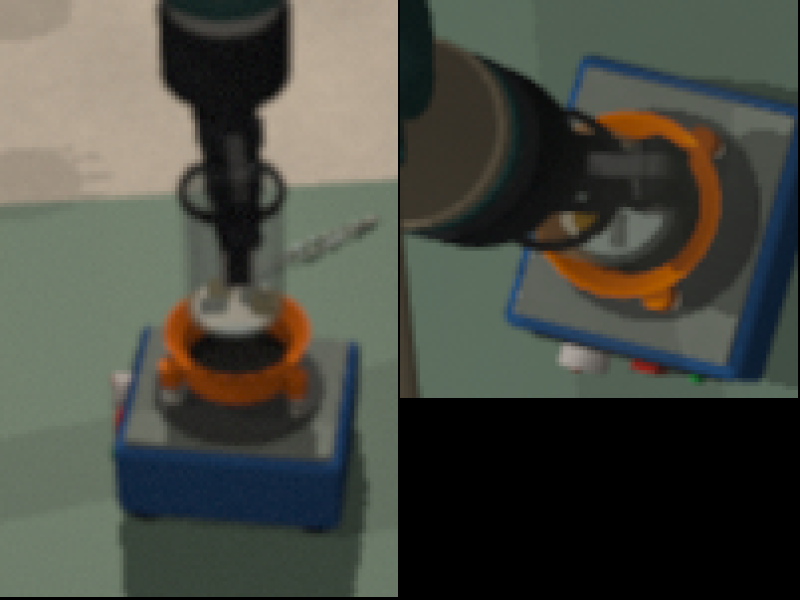

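The jar hangs upright over the orange ring: the side-crop jar foot at (235,325) is centred over the ring mouth at (237,340). The parts are inside, so I'll lower it.

Request:
drive_tool --pt "-0.04 0 0.2 0" --pt "-0.04 0 0.5 0" --pt "-0.04 0 0.8 0" --pt "-0.04 0 1.05 0" --pt "-0.04 0 1.25 0" --pt "-0.04 0 1.4 0" --pt "-0.04 0 1.4 0" --pt "-0.04 0 1.4 0"

```text
clock: 28.07
position: [0.5437, 0.2433, 0.1639]
ee_rot: [-0.0, -0.011, 1.0, -0.0]
contact_force: [0.0, 0.2, -2.7]
width: 0.0637
gripper_force: 50.5
```

Request:
drive_tool --pt "0 0 0.05 0" --pt "0 0 0.1 0" --pt "0 0 0.15 0" --pt "0 0 0.2 0" --pt "0 0 0.25 0" --pt "0 0 0.3 0" --pt "0 0 0.3 0" --pt "0 0 0.3 0"

```text
clock: 28.73
position: [0.544, 0.2434, 0.1573]
ee_rot: [0.001, -0.011, 1.0, 0.0]
contact_force: [-1.2, 0.5, 4.5]
width: 0.0638
gripper_force: 50.9
```

Request:
drive_tool --pt "0 0 0.05 0" --pt "0 0 0.1 0" --pt "0 0 0.15 0" --pt "0 0 0.2 0" --pt "0 0 0.25 0" --pt "0 0 0.3 0" --pt "0 0 0.3 0" --pt "0 0 0.3 0"

```text
clock: 29.4
position: [0.5441, 0.2434, 0.15]
ee_rot: [0.001, -0.011, 1.0, 0.0]
contact_force: [-1.9, 0.1, 8.3]
width: 0.0636
gripper_force: 51.2
```

Request:
drive_tool --pt "0 0 0.02 0" --pt "0 0 0.04 0" --pt "0 0 0.06 0" --pt "0 0 0.08 0" --pt "0 0 0.1 0" --pt "0 0 0.1 0" --pt "0 0 0.1 0" --pt "0 0 0.1 0"

```text
clock: 30.07
position: [0.5442, 0.2435, 0.1484]
ee_rot: [0.001, -0.011, 1.0, 0.0]
contact_force: [-3.0, 0.0, 12.1]
width: 0.0632
gripper_force: 51.4
```

Request:
drive_tool --pt "0 0 0.02 0" --pt "0 0 0.04 0" --pt "0 0 0.06 0" --pt "0 0 0.08 0" --pt "0 0 0.1 0" --pt "0 0 0.1 0" --pt "0 0 0.1 0" --pt "0 0 0.1 0"

```text
clock: 30.73
position: [0.5443, 0.2435, 0.1482]
ee_rot: [0.002, -0.011, 1.0, 0.0]
contact_force: [-6.3, -1.6, 24.0]
width: 0.0639
gripper_force: 52.2
```

```bash
python3 look.py t 245,40,345,190 90,210,190,310; python3 - <<'E'
from h import *
org=lambda r,g,b:(r>100)&(r>1.5*g)&(b<0.5*r)&(g>.2*r)
for n in ("s","t"):
  for c,B in (("top",(115,230,182,296)),("side",(278,105,330,148))):
    p=cv2.imread(f"pics/{n}_{c}.png")[:,:,::-1]; d=np.load(f"pics/{n}_{c}.npy")
    u,v,X=blob(c,p,d,B,org); z=X[X[:,2]<.14][:,2]; print(n,c,np.percentile(z,[80,90,95]).round(4))
E
```

```text
{'clock': 30.7333, 'position': [0.5443, 0.2435, 0.1482], 'contact_force': [-6.2928, -1.6039, 23.9901], 'gripper_force': 52.187, 'width': 0.0639}
side scale 3.98
top scale 3.98
s top [0.1188 0.12   0.1209]
s side [0.1196 0.1214 0.1221]
t top [0.107  0.1082 0.1089]
t side [0.1075 0.1093 0.1113]
```

View pics/t.png

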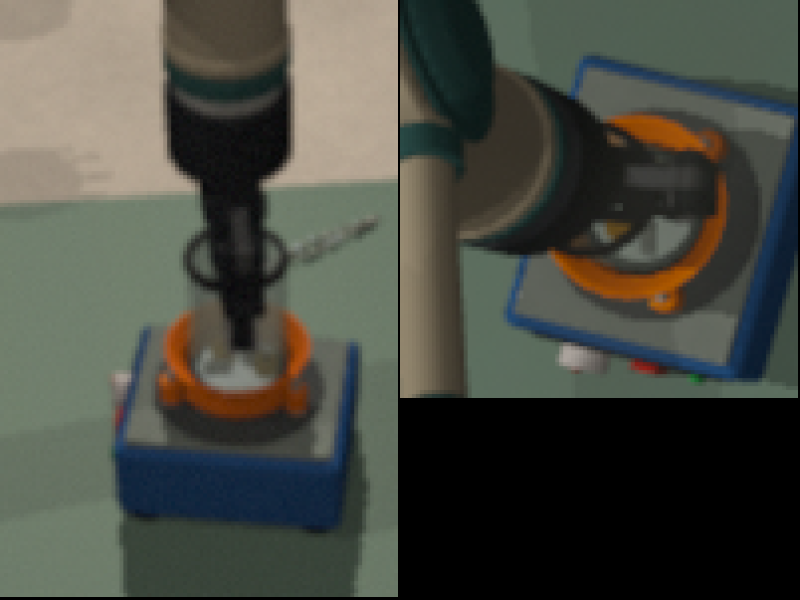

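The ring has dropped 12 mm (top from 0.120 to 0.108), so it is on its stop and the jar stands upright. The push is 24 N, so I'll ease it a little while staying on the stop, then hand in.

Request:
drive_tool --pt "0 0 -0.02 0" --pt "0 0 -0.04 0" --pt "0 0 -0.05 0" --pt "0 0 -0.05 0" --pt "0 0 -0.05 0" --pt "0 0 -0.05 0" --pt "0 0 -0.05 0" --pt "0 0 -0.05 0"

```text
clock: 31.5
position: [0.5442, 0.2435, 0.1483]
ee_rot: [0.001, -0.011, 1.0, 0.0]
contact_force: [-3.9, -0.3, 16.8]
width: 0.0637
gripper_force: 51.7
```

```bash
python3 -c "
from rig import order; print(order.sign_off())"
```

```text
the job is handed in; nothing more can be done
None
```

I handed the job in at about 31.5 s: all four parts are in the jar, the empty tray is flat on the bench, and the gripper is still holding the jar down in the ring on its stop at about 17 N.

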